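Fill a coil former with ferrite core discs to the line and secure it

ROBOT

A 6-joint arm with a two-finger parallel gripper is mounted at the origin on the work surface. World frame = base frame: x ahead of the robot, y to its left, z up, the work surface at z = 0. Lengths are in mm, angles in rad, forces in N, time in s.
With the tool pointing down it reaches from about 275 to 775 mm from the base axis. Payload 14.6 kg.
Tool frame: the origin (TCP) lies on the centre line of the jaws, within the pads' length; the fingertips stand 8 mm ahead of it and the grasp point (between the pads) lies 11 mm behind it; x points along the fingers, y is the direction in which the jaws open and shut, and the axes are right-handed (so a half turn about x gives the same grasp; the last joint's range is limited). The gripper opens to 85 mm and grips with 20 to 120 N. Pads are 22 mm wide; open, the fingers measure 114 mm over their backs; the gripper's body (76 mm by 85 mm) begins 54 mm behind the grasp point. The pads swing forward as they close: fully open they stand 13 mm farther back than shut.
Start: joints at [-1.428, 0.263, -0.048, 1.259, 0, 1.415], TCP at [154.038, -501.897, 239.278] pointing down, gripper open.
Joint ranges: [-2.65, 2.65], [-0.89, 1.7], [-1.18, 1.37], [-2.13, 2.11], [-1.35, 1.29], [-3.14, 3.14]. Speed limits (rad/s): [1.89, 1.89, 2.57, 2.79, 3.14, 3.14].

INTERFACE

Orientations are given as [roll, pitch, yaw] about the fixed x, y, z axes, in that order (R = Rz(yaw) Ry(pitch) Rx(roll)).
In Python, from bench import bot, viewer gives the robot as it stands.
- The arm moves only by the tool carry_out, never from a script. Its argument "steps" is a list of rows, each a list of 2 entries, a list of its own where there are three numbers: the shift along the world's x, y, z in cm, then the turn about the world's z in degrees. A call has 1 to 10 rows; each row shifts and turns the commanded pose from where the row before left it; what a row does not reach is not made up. A row lasts 1/8 s, in which the tool goes at most 62.5 mm and 10.7 degrees, less where a joint would pass 70% of its speed; a pose out of reach is approached as far as the arm can. A call with a gripper value outside its range is refused whole. "fingers" is the opening in per cent of the stroke, from 0 (shut) to 100 (fully open), set as the call begins (left out, the last holds). The fingers move at their own pace and stop on an object; the grip force is fixed at half the most. Time passes only in rows, so rows that do not move let the fingers close. It gives the time, the measured TCP pose, the force and the opening at its end, in the units of the state.
- bot.get_state(): the state, without advancing time (a new reading comes with each control period).
- viewer.get_image(name): name is "scene" or "top" or "wrist"; returns a dict with "img" (384x512x3 uint8, red, green, blue), "mtx" (3x3 intrinsics, pixels), "world_from_camera" (4x4, takes a point from camera to world coordinates). Camera axes: x right, y down, z forward; pixel columns grow to the right and rows downward; lengths in mm; the calibration is good to about 2 mm. The wrist camera is an equidistant fisheye: a pixel r from the principal point sees the ray r / f radians off the axis. A picture is of the moment at which its call begins. There is no depth.
- bot.sign_off(): hands the job in, once; it reports no verdict.
The state is a dict: "time": time; "qpos": joint angles; "joint_vel": joint speeds; "joint_efforts": joint torques, N m; "tool_pos": TCP position; "eef_rot": TCP orientation; "force": force on the tool from outside, world axes, zero at the start; "moment": the same for the moment, N m; "finger_gap": opening from 0.0 (shut) to 1.0 (fully open).
Only numpy, scipy, OpenCV 4.12 (cv2) and the standard library are available. Lean on these libraries where they do the work, as an engineer would, in place of code of your own. Each camera call takes 0.05 s, during which the arm holds its last target. There are 200 camera calls.

TASK

Stack ferrite discs flat inside the white coil former on the chassis plate until the top of the stack is level with the black line round the tube. Then swing the steel turnbutton across the mouth, all the way to its stop, so that the core cannot fall out. Leave the disc that is not needed and the red fuse holder where they lie.

Things in the scene. Friction and masses are not known exactly. Their poses are not given: they have to be found in the camera images.
- chassis: grey steel chassis plate fixed to the desk, 180 mm (x) by 200 mm (y) by 6 mm; origin at the centre of its underside, z up; its yaw varies. Fixed on it: the coil former, the turnbutton's post, two copper bus bars along x (at y -55 and -80 mm, tops 23 mm above the desk) and a brass selector knob (x +68, y -25 mm, top at 24 mm)
- former_mark (a point): point on the axis of the coil former at the height of the black line, 40 mm above the desk; plate frame x +20, y +30 mm. The line is a 2 mm black band round the tube; its upper edge is this height. The former's inner floor is 30 mm below this point
- former_rim (a point): centre of the coil former's open mouth, at the rim, 46 mm above the desk (6 mm above the line). The former is an upright white plastic tube, 42 mm inside and 48 mm outside diameter, with a 58 mm flange at its foot and three sight slits 8 mm wide from floor to rim, at the plate's +x, +y and -y
- turn_pivot (a point): pivot of the turnbutton at the underside of its bar, 49 mm above the desk, on the axis of its post (16 mm diameter); 50 mm from the tube axis on the plate's -x side. A screw head there reaches 58 mm above the desk
- turn_knob (a point): middle (68 mm above the desk) of the turnbutton's grip, an upright black plastic cylinder, 16 mm diameter, from 55 mm (top of the bar) to 81 mm above the desk, 50 mm from the pivot. The bar is flat steel, 16 mm wide, 6 mm thick, and ends 55 mm from the pivot. Closed, the grip stands above the tube axis
- turnbutton (a joint): angle of the turnbutton, rad: 0 = closed against its stop, the bar pointing from the pivot to the tube axis (the plate's +x); grows counter-clockwise seen from above, 2.4 is the other stop. It starts open, 1.4 to 2.1. About 1 N at the grip turns it and it stays where it is left
- core_a: one of two equal thick ferrite core discs, dark grey, 36 mm diameter, 15 mm thick, about 75 g, lying flat and loose on the desk; origin at the centre of its underside as it starts, z up along its axis
- core_b: the other of two equal thick ferrite core discs, dark grey, 36 mm diameter, 15 mm thick, about 75 g, lying flat and loose on the desk; origin at the centre of its underside as it starts, z up along its axis
- core_a_mid (a point): centre of core_a, half way up its thickness
- core_b_mid (a point): centre of core_b, half way up its thickness
- core_thin: a thin ferrite disc, same grey and same 36 mm diameter but only 8 mm thick, about 40 g, lying flat on the desk; origin at the centre of its underside. The three discs lie in a row in any order
- fuse_holder: red plastic fuse holder with a glass fuse, lying loose on the desk, 70 by 26 by 24 mm; origin at the centre of its underside, x along its length
Not all that is in view belongs to the job. Leave any brown, green or yellow look-alike of the core_a alone.

How it is judged (in metres and radians):
On the way:
1. with the turnbutton still clear of the mouth, the two thick discs lie flat in the former, the top of the stack level with the black line (horizontal distance between each of core_a_mid, core_b_mid and former_mark below 0.007 m and angle between the z axis of each of core_a, core_b and the z axis of chassis, either way round below 0.12 rad and linear speed of each of core_a, core_b below 0.03 m/s and ((height (world z) of core_a_mid between 0.0295 and 0.0355 m and height (world z) of core_b_mid between 0.0145 and 0.0205 m) or (height (world z) of core_b_mid between 0.0295 and 0.0355 m and height (world z) of core_a_mid between 0.0145 and 0.0205 m)) and value of joint turnbutton above 0.9 rad), for 0.2 s.
At the end, for the whole second after the job is handed in: both thick discs lie at rest and flat (within 0.12 rad) inside the former, one on the other, the top of the stack within 3 mm of the line; the turnbutton is within 0.15 rad of its closed stop; the thin disc is outside the former (horizontal distance between each of core_a_mid, core_b_mid and former_mark below 0.007 m and angle between the z axis of each of core_a, core_b and the z axis of chassis, either way round below 0.12 rad and linear speed of each of core_a, core_b below 0.03 m/s and ((height (world z) of core_a_mid between 0.0295 and 0.0355 m and height (world z) of core_b_mid between 0.0145 and 0.0205 m) or (height (world z) of core_b_mid between 0.0295 and 0.0355 m and height (world z) of core_a_mid between 0.0145 and 0.0205 m)) and value of joint turnbutton below 0.15 rad and horizontal distance between core_thin and former_mark above 0.05 m); the robot touches nothing.
It fails at once if the fuse holder is moved more than 30 mm (distance of fuse_holder from where it was at the start of the episode above 0.03 m).
It fails at once if the thin disc is moved more than 30 mm (distance of core_thin from where it was at the start of the episode above 0.03 m).
It also fails if it takes over 70 s, if anything falls off the work surface, if the arm or the gripper's body presses on something with over 40 N, if the wrist force passes 120 N, or if a joint passes its speed limit or range.

## Working session

There is one attempt and no reset: what is moved stays moved. The work goes in short steps, Python scripts to look and compute and a tool call to move; the robot and the scene stay as the last step left them, time stands still between calls to the robot, and variables do not carry over. Pictures are saved under pics/ and viewed, about 8 in all and at most 12, crops included, and the job is handed in when it is done.

Besides the shell and the picture viewer there is one more tool, called as name(argument=value, ...), one argument or row to a line, values as JSON. carry_out: Moves the arm, as the interface text tells. Its arguments: {"type":"object","properties":{"steps":{"type":"array","items":{"type":"array"}},"fingers":{"type":"number"}},"required":["steps"]}

```bash
mkdir -p pics; cat > h.py <<'E'
import numpy as np, cv2
from bench import bot, viewer
def grab(n,f):
    d=viewer.get_image(n); cv2.imwrite(f'pics/{f}.png',d['img'][:,:,::-1]); np.savez(f'pics/{f}.npz',**d); return d
def load(f): return dict(np.load(f'pics/{f}.npz'))
def cast(d,u,v,z,fish=False):
    K=d['mtx'];x=(u-K[0,2])/K[0,0];y=(v-K[1,2])/K[1,1]
    if fish:
        r=np.hypot(x,y);s=np.sin(r)/max(r,1e-9);c=np.array([x*s,y*s,np.cos(r)])
    else: c=np.array([x,y,1.])
    T=d['world_from_camera'];r=T[:3,:3]@c;o=T[:3,3]
    return (o+r*(z-o[2])/r[2]).round(1)
def proj(d,p):
    T=np.linalg.inv(d['world_from_camera']);q=T[:3,:3]@np.array(p,float)+T[:3,3];q=d['mtx']@q;return (q[:2]/q[2]).round(1)
E
python3 - <<'E'
from h import *
a=grab('top','t0');b=grab('scene','s0')
print(a['mtx'],a['world_from_camera'].round(2),b['world_from_camera'].round(2))
s=bot.get_state();print(s['time'],s['tool_pos'],s['eef_rot'],s['finger_gap'])
cv2.imwrite('pics/t0b.png',cv2.resize(a['img'][:,:,::-1],(800,600),interpolation=cv2.INTER_CUBIC))
E
```

```text
[[459.96546576   0.         254.53582302]
 [  0.         459.96546576 189.94789683]
 [  0.           0.           1.        ]] [[-2.00000e-02 -9.90000e-01  1.00000e-01  4.24430e+02]
 [-1.00000e+00  3.00000e-02  0.00000e+00 -1.18460e+02]
 [-0.00000e+00 -1.00000e-01 -1.00000e+00  1.00891e+03]
 [ 0.00000e+00  0.00000e+00  0.00000e+00  1.00000e+00]] [[ 3.10000e-01  6.60000e-01 -6.80000e-01  1.17007e+03]
 [ 9.50000e-01 -2.30000e-01  2.10000e-01 -3.11300e+02]
 [-2.00000e-02 -7.10000e-01 -7.00000e-01  7.42200e+02]
 [ 0.00000e+00  0.00000e+00  0.00000e+00  1.00000e+00]]
0.1 [ 154.00417185 -501.64860584  238.87891401] [-1.68695371  1.56984534  1.75245986] 1.0002871199671797
```

View pics/t0b.png

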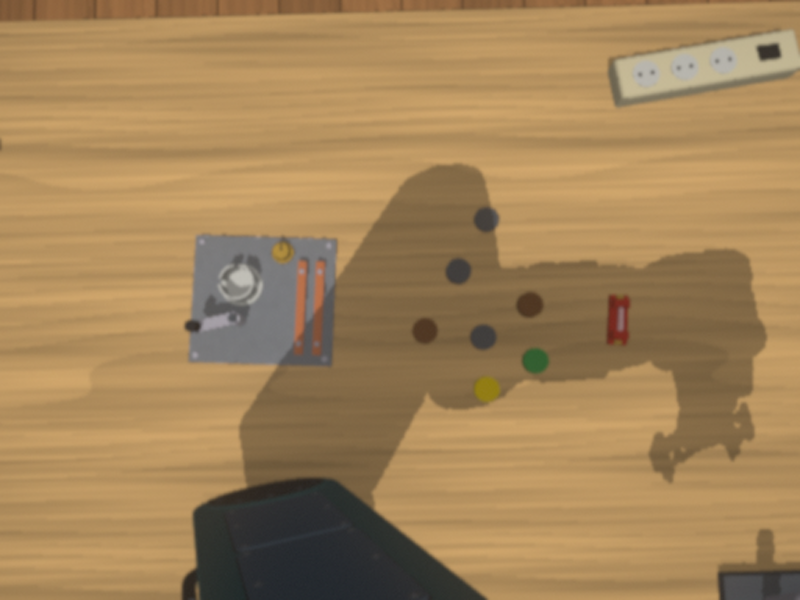

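View pics/s0.png

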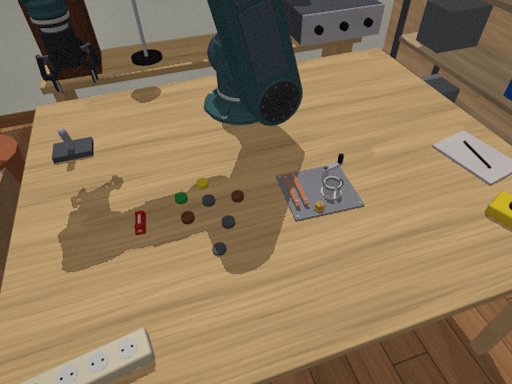

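```bash
python3 - <<'E'
from h import *
t=load('t0');s=load('s0')
im=t['img'].astype(int);k=1.5625
print('rgb discs',[im[int(v/k),int(u/k)].tolist() for u,v in((486,219),(458,271),(483,337),(529,305))])
hsv=cv2.cvtColor(t['img'],cv2.COLOR_RGB2HSV)
m=((hsv[...,1]<95)&(hsv[...,2]<110)).astype(np.uint8)
n,_,st,c=cv2.connectedComponentsWithStats(m)
for i in range(1,n):
    if 60<st[i,4]<1000: print(c[i].round(1),st[i],cast(t,*c[i],12))
# plate
m=((hsv[...,1]<60)).astype(np.uint8);m[:140]=0;m[245:]=0;m[:,:115]=0;m[:,225:]=0
cs,_=cv2.findContours(m,0,1);cc=max(cs,key=cv2.contourArea);r=cv2.minAreaRect(cc);print(r)
for p in cv2.boxPoints(r): print(cast(t,*p,6))
for n,u,v,z in(('rim',240,284,46),('pivot',234,317,58),('knob',192,326,81),('fuse',618,320,20)):print(n,cast(t,u/k,v/k,z))
for u,v in((209,200),(228,222),(219,249)):print('scene',cast(s,u,v,12))
print(cast(s,332,184,46),cast(s,341,158,75))
K=load('t0')
w=grab('wrist','w0');print(w['mtx'],w['world_from_camera'].round(2))
E
```

```text
rgb discs [[70, 64, 60], [64, 62, 59], [65, 63, 60], [80, 56, 34]]
[491.6  32.7] [485  28  14  10 117] [ 866.3 -660.1   12. ]
[310.5 140. ] [303 132  16  16 184] [ 631.6 -243.6   12. ]
[162.3 167.6] [158 163   9  12  66] [578.4  83.2  12. ]
[293. 173.] [285 165  17  17 218] [ 559.3 -202.6   12. ]
[201.9 216.1] [179 182  36  52 695] [470.   -2.1  12. ]
[144.2 197.7] [130 189  30  19 275] [513.4 122.9  12. ]
[123.7 208.1] [119 204  10   9  69] [491.8 167.4  12. ]
[308.9 215.3] [301 208  17  16 220] [ 466.  -233.9   12. ]
[486.1 374.3] [460 365  52  19 946] [ 124.7 -591.9   12. ]
((167.06271362304688, 191.71270751953125), (92.9252700805664, 81.61642456054688), 2.0095536708831787)
[442.8 178.8   6. ]
[622.6 173.2   6. ]
[610.  -32.2   6. ]
[430.7 -23.    6. ]
rim [543.5  94.8  46. ]
pivot [498.1 100.2  58. ]
knob [486.  149.3  81. ]
fuse [ 483.6 -420.    20. ]
scene [ 468.7 -232.2   12. ]
scene [ 562.8 -202.8   12. ]
scene [ 638.7 -246.    12. ]
[553.4  98.   46. ] [492.  152.8  75. ]
[[297.31863964   0.         254.20342072]
 [  0.         297.31863964 185.89132154]
 [  0.           0.           1.        ]] [[ 2.9000e-01 -9.1000e-01 -2.9000e-01  2.2798e+02]
 [-9.6000e-01 -2.8000e-01 -9.0000e-02 -4.7840e+02]
 [-0.0000e+00  3.0000e-01 -9.5000e-01  3.7332e+02]
 [ 0.0000e+00  0.0000e+00  0.0000e+00  1.0000e+00]]
```

carry_out(
  steps=[
    [[4.1,2.8,0],-2],
    [[4.1,2.8,0],-2],
    [[4.1,2.8,0],-2],
    [[4.1,2.8,0],-2],
    [[4.1,2.8,0],-2],
    [[4.1,2.8,0],-2],
    [[4.1,2.8,0],-2],
    [[4.1,2.8,0],-2],
    [[4.1,2.8,0],-2],
    [[4.1,2.8,0],-1],
  ],
  fingers=65,
)

```text
time: 1.4
tool_pos: [565.2, -220.7, 239.1]
eef_rot: [-0.304, 1.571, 2.803]
force: [-0.2, -0.6, 0.5]
finger_gap: 0.648
```

```bash
python3 - <<'E'
from h import *
from scipy.spatial.transform import Rotation as R
w=grab('wrist','w1');print(w['world_from_camera'].round(3));t=grab('top','t1')
s=bot.get_state();print(s['time'],s['tool_pos'],s['finger_gap']);print(R.from_euler('xyz',s['eef_rot']).as_matrix().round(3))
cv2.imwrite('pics/w1b.png',cv2.resize(w['img'][:,:,::-1],(800,600),interpolation=cv2.INTER_CUBIC))
E
```

```text
[[-3.40000e-02 -9.52000e-01 -3.03000e-01  6.42602e+02]
 [-9.99000e-01  3.20000e-02  1.10000e-02 -2.22790e+02]
 [-1.00000e-03  3.04000e-01 -9.53000e-01  3.73497e+02]
 [ 0.00000e+00  0.00000e+00  0.00000e+00  1.00000e+00]]
1.5 [ 566.76303408 -219.24130156  238.33482501] 0.6496056195830932
[[-0.    -0.031 -1.   ]
 [ 0.001 -1.     0.031]
 [-1.    -0.001  0.   ]]
```

View pics/w1b.png

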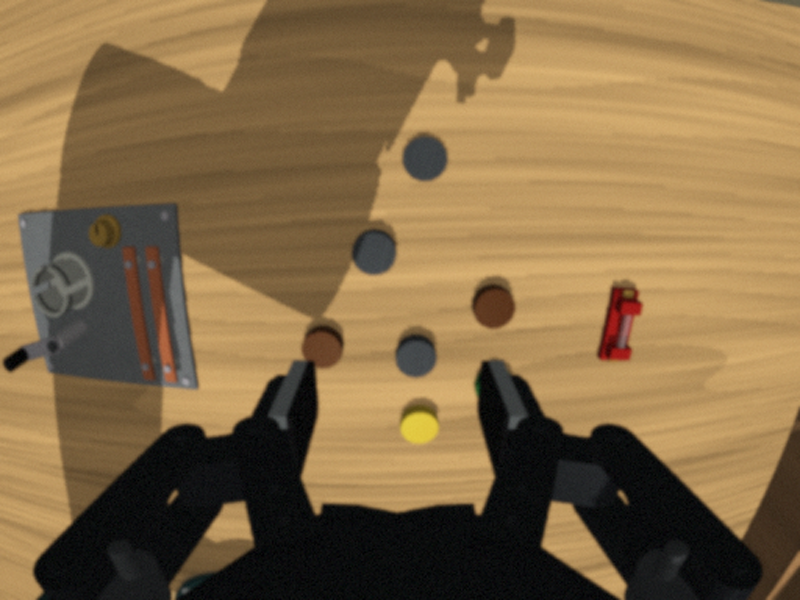

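```bash
python3 - <<'E'
from h import *
w=load('w1');s=load('s0');g=lambda d,u,v,r:cv2.resize(cv2.convertScaleAbs(d['img'][v-r:v+r,u-r:u+r,::-1],alpha=2),(260,260),interpolation=cv2.INTER_CUBIC)
k=1.5625
A=np.hstack([g(w,int(u/k),int(v/k),24) for u,v in((425,158),(375,250),(416,355))])
B=np.hstack([g(s,u,v,12) for u,v in((219,249),(228,222),(209,200))])
cv2.imwrite('pics/m1.png',np.vstack([A,B]))
hsv=cv2.cvtColor(w['img'],cv2.COLOR_RGB2HSV)
m=((hsv[...,1]<100)&(hsv[...,2]<120)).astype(np.uint8)
n,_,st,c=cv2.connectedComponentsWithStats(m)
for i in range(1,n):
    if 300<st[i,4]<1200: print(c[i].round(1),st[i],cast(w,*c[i],10,True))
E
```

```text
[271.6 100.8] [258  87  28  29 638] [ 634.  -243.3   10. ]
[239.  160.8] [225 147  28  28 620] [ 560.6 -200.8   10. ]
[265.7 227.4] [253 214  26  27 544] [ 467.4 -232.2   10. ]
```

View pics/m1.png

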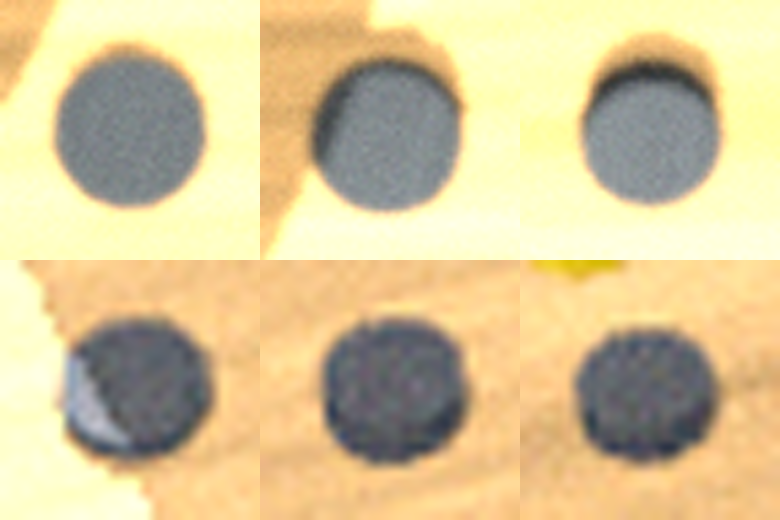

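carry_out(
  steps=[
    [[-2.4,-0.25,-3.5],0],
    [[-2.4,-0.25,-3.5],0],
    [[-2.4,-0.25,-3.5],0],
    [[-2.4,-0.25,-3.5],0],
    [[0,0,0],0],
    [[0,0,0],0],
  ],
)

```text
time: 2.25
tool_pos: [468.9, -232.5, 100.3]
eef_rot: [2.605, 1.569, -0.571]
force: [0.1, 0.3, 0.7]
finger_gap: 0.646
```

```bash
python3 - <<'E'
from h import *
for i in range(4):
    w=grab('wrist','w2');s=bot.get_state();print(s['time'],s['tool_pos'].round(1) if hasattr(s['tool_pos'],'round') else s['tool_pos'],w['world_from_camera'][:3,3])
cv2.imwrite('pics/w2b.png',cv2.resize(cv2.convertScaleAbs(w['img'][:,:,::-1],alpha=1.6),(800,600),interpolation=cv2.INTER_CUBIC))
E
```

```text
2.3 [ 469.3 -232.6  100.5] [ 546.0401645  -234.43427549  234.82775176]
2.35 [ 469.3 -232.5  100.4] [ 546.35850063 -234.41776527  235.07200236]
2.4 [ 469.2 -232.4  100.3] [ 546.42003893 -234.32327343  235.0430188 ]
2.45 [ 469.  -232.3  100.1] [ 546.34036667 -234.2056169   234.87762268]
```

View pics/w2b.png

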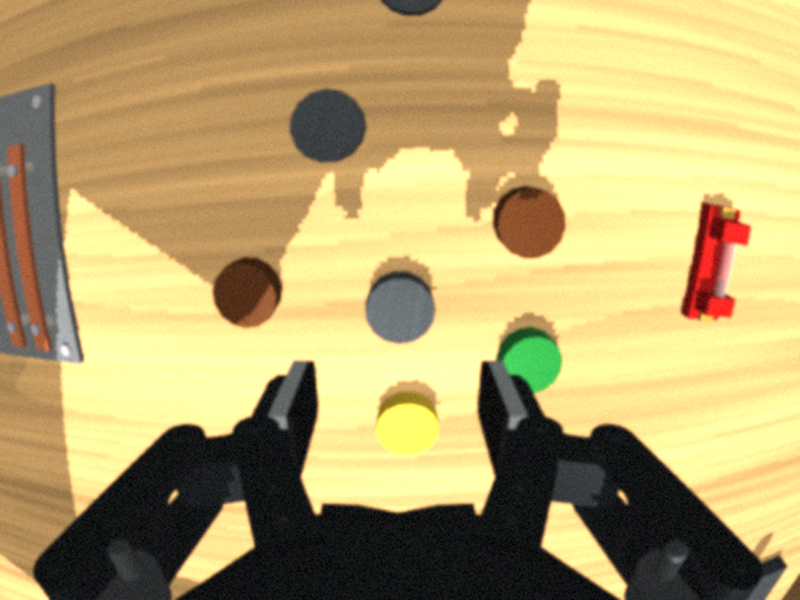

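```bash
cat >> h.py <<'E'
def seg(d,uv,r=30,k=6):
    u,v=map(int,uv);y0,x0=max(v-r,0),max(u-r,0);im=d['img'][y0:v+r,x0:u+r].astype(np.float32)
    q=(im[...,0]-im[...,2])/(im.max(2)+1)
    q=cv2.resize(q,None,fx=k,fy=k,interpolation=cv2.INTER_CUBIC);q=cv2.GaussianBlur(q,(0,0),k*.6)
    m=(q<.27).astype(np.uint8);cs,_=cv2.findContours(m,0,cv2.CHAIN_APPROX_NONE)
    c=max(cs,key=lambda c:cv2.pointPolygonTest(c,(float((u-x0)*k),float((v-y0)*k)),True))[:,0]
    return (c+.5)/k-.5+[x0,y0]
E
python3 - <<'E'
from h import *
D=dict(d1=[633,-243.5,8],d2=[560,-201.5,8],d3=[467.5,-232.5,8])
for f,seeds in(('w1',dict(d1=(271,100),d2=(239,160),d3=(266,227))),('w2',dict(d2=(210,80),d3=(256,197))),('s0',dict(d1=(219,249),d2=(228,222),d3=(209,200))),('t0',dict(d1=(310,140),d2=(293,173),d3=(309,215)))):
  d=load(f);fish=f[0]=='w';o=d['world_from_camera'][:3,3]
  for n,uv in seeds.items():
    c=seg(d,uv)
    a=np.array(D[n][:2])-o[:2];dist=np.linalg.norm(a);a/=dist;b=np.array([-a[1],a[0]])
    P0=np.array([cast(d,*p,0,fish)[:2] for p in c]);out=[]
    near=(P0@a).min()
    for h in(8,15):
      P=np.array([cast(d,*p,h,fish)[:2] for p in c]);far=(P@a).max();w=np.ptp(P@b)
      mid=a*(near+far)/2+b*((P@b).max()+(P@b).min())/2
      out+=[h,round(far-near,1),'w',round(w,1),mid.round(1)]
    print(f,n,'slope',round(dist/o[2],2),*out)
E
```

```text
w1 d1 slope 0.06 8 33.6 w 34.1 [ 633.8 -243.5] 15 32.8 w 33.5 [ 633.9 -243.1]
w1 d2 slope 0.23 8 34.7 w 34.2 [ 558.9 -200.3] 15 32.7 w 33.5 [ 559.9 -200.6]
w1 d3 slope 0.47 8 35.9 w 34.4 [ 464.2 -232.4] 15 32.2 w 33.7 [ 466.1 -232.4]
w2 d2 slope 0.15 8 35.8 w 35.3 [ 559.5 -200.5] 15 34.1 w 34.3 [ 559.2 -201.2]
w2 d3 slope 0.34 8 36.4 w 35.7 [ 463.9 -232.9] 15 33.3 w 34.6 [ 465.4 -232.9]
s0 d1 slope 0.73 8 34.3 w 35.0 [ 631.2 -245.2] 15 28.9 w 34.6 [ 633.8 -245.5]
s0 d2 slope 0.84 8 40.1 w 35.5 [ 554.7 -201.7] 15 34.0 w 35.1 [ 557.7 -202.3]
s0 d3 slope 0.95 8 40.6 w 36.0 [ 460.4 -233.5] 15 33.6 w 35.7 [ 463.8 -233.8]
t0 d1 slope 0.24 8 30.6 w 31.8 [ 633.2 -245.6] 15 28.8 w 31.6 [ 632.4 -245.1]
t0 d2 slope 0.16 8 32.6 w 32.4 [ 560.2 -203. ] 15 31.3 w 32.2 [ 559.6 -202.7]
t0 d3 slope 0.12 8 33.3 w 32.8 [ 466.4 -234.8] 15 32.2 w 32.5 [ 466.3 -234.3]
```

carry_out(
  steps=[
    [[-0.35,-0.05,-3],0],
    [[0,0,-3],0],
    [[0,0,-2],0],
    [[0,0,-1],0],
    [[0,0,0],0],
  ],
)

```text
time: 3.08
tool_pos: [464.7, -232.4, 9.3]
eef_rot: [-0.584, 1.571, 2.524]
force: [0.4, -0.4, 0.7]
finger_gap: 0.648
```

carry_out(
  steps=[
    [[0,0,0],0],
    [[0,0,0],0],
    [[0,0,0],0],
    [[0,0,0],0],
    [[0,0,0],0],
    [[0,0,0],0],
  ],
  fingers=20,
)

```text
time: 3.82
tool_pos: [465.1, -232.7, 10.5]
eef_rot: [2.633, 1.569, -0.543]
force: [-1.8, 2.1, 8.9]
finger_gap: 0.393
```

```bash
python3 - <<'E'
from h import *
w=grab('wrist','w3');s=bot.get_state();print(s)
cv2.imwrite('pics/w3b.png',cv2.resize(cv2.convertScaleAbs(w['img'][120:300,120:400,::-1],alpha=1.6),(784,504),interpolation=cv2.INTER_CUBIC))
E
```

```text
{'time': 3.875, 'qpos': array([-6.20750678e-01,  4.34883604e-01, -4.71209835e-01,  6.62966103e-01,
        1.52875238e-04,  2.55460086e+00]), 'joint_vel': array([ 0.00023934, -0.00045259, -0.00178269,  0.00300781,  0.00147925,
       -0.00057367]), 'joint_efforts': array([-3.79438251e-01, -6.48036647e+01,  2.71716624e+01, -9.17590130e-01,
       -1.29081546e-01,  4.57382557e-03]), 'tool_pos': array([ 465.08569293, -232.68134304,   10.45622127]), 'eef_rot': array([ 2.64239647,  1.56905283, -0.53295493]), 'force': array([-1.81501929,  0.90013105,  8.72402769]), 'moment': array([0.32988498, 0.28899858, 0.02502755]), 'finger_gap': 0.39104523399922}
```

View pics/w3b.png

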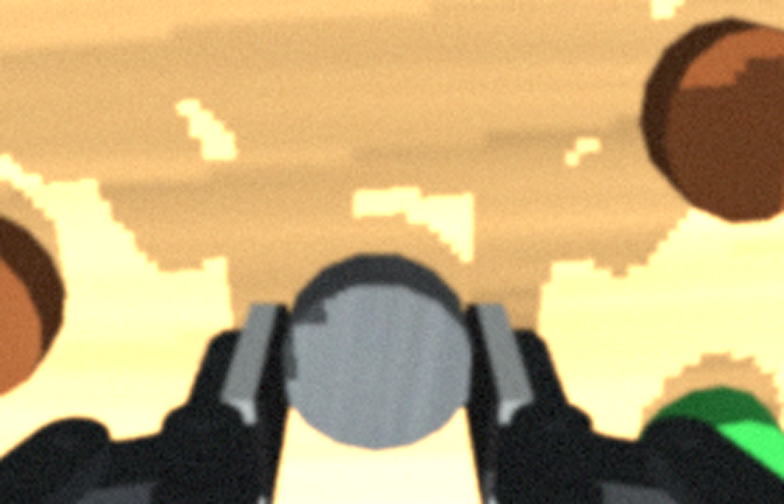

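```bash
python3 - <<'E'
from h import *
w=load('w3');o=w['world_from_camera'][:3,3]
for u,v in((285,305),(250,305),(473,305),(505,305),(375,285),(375,448),(285,365),(470,365)):
    p=cast(w,120+u/2.8,120+v/2.8,0,True);r=p-o;t=(476-o[0])/r[0];print((u,v),(o+r*t).round(1),cast(w,120+u/2.8,120+v/2.8,15,True))
E
```

```text
(285, 305) [ 476.  -215.7    7.5] [ 479.7 -216.8   15. ]
(250, 305) [ 476.  -209.2    7.1] [ 479.8 -210.6   15. ]
(473, 305) [ 476.  -250.1    9.8] [ 478.6 -249.4   15. ]
(505, 305) [ 476.  -255.8   10.4] [ 478.3 -255.1   15. ]
(375, 285) [ 4.760e+02 -2.323e+02 -4.000e-01] [ 483.  -232.5   15. ]
(375, 448) [ 476.  -232.3   52.8] [ 448.8 -231.4   15. ]
(285, 365) [ 476.  -218.    29.6] [ 467.6 -215.9   15. ]
(470, 365) [ 476.  -247.3   31.3] [ 466.5 -249.1   15. ]
```

carry_out(
  steps=[
    [[0,0,2],0],
    [[0,0,4],0],
    [[0,0,4],0],
    [[1.1,5,4],0],
    [[1.1,5,0],0],
    [[1.1,5,0],0],
    [[1.1,5,0],0],
    [[1.1,5,0],0],
    [[0,0,0],0],
    [[0,0,0],0],
  ],
)

```text
time: 5.12
tool_pos: [519.1, 15.5, 148.2]
eef_rot: [2.694, 1.57, -0.481]
force: [0.3, -0.7, -0.7]
finger_gap: 0.392
```

```bash
python3 - <<'E'
from h import *
w=grab('wrist','w4');grab('top','t4');s=bot.get_state();print(s['time'],s['tool_pos'],s['finger_gap'],s['force'])
cv2.imwrite('pics/w4b.png',cv2.resize(cv2.convertScaleAbs(w['img'][80:300,40:320,::-1],alpha=1.4),(764,600),interpolation=cv2.INTER_CUBIC))
E
```

```text
5.225 [519.06968931  14.78037647 148.02915745] 0.39003048162388465 [ 0.0493893  -0.8596743  -0.05862525]
```

View pics/w4b.png

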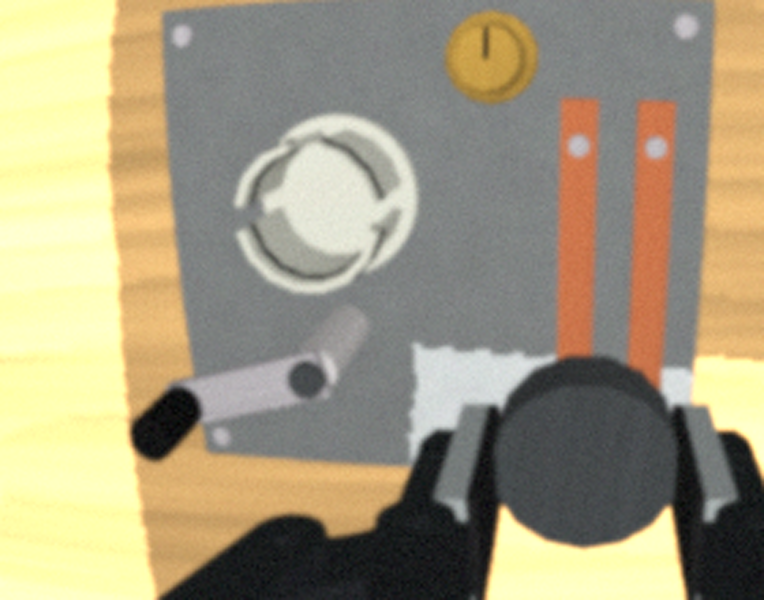

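```bash
python3 - <<'E'
from h import *
from scipy.optimize import least_squares
w=load('w4');k=6;x0,y0=115,110
im=w['img'][y0:195,x0:210]
q=cv2.resize(im.astype(np.float32),None,fx=k,fy=k,interpolation=cv2.INTER_CUBIC)
m=((q.min(2)>125)).astype(np.uint8)
n,l,st,c=cv2.connectedComponentsWithStats(m);print(st[st[:,4]>800])
pts=[]
cs,_=cv2.findContours(m,0,cv2.CHAIN_APPROX_NONE)
P=np.vstack([c[:,0] for c in cs if len(c)>150]);P=(P+.5)/k-.5+[x0,y0]
W=np.array([cast(w,*p,46,True)[:2] for p in P])
o=w['world_from_camera'][:2,3];c0=np.array([545.,97.])
for it in range(6):
    a=(c0-o)/np.linalg.norm(c0-o);r=W-c0;rn=np.linalg.norm(r,axis=1)
    s=(abs(rn-24)<(4 if it<2 else 1.5))&(r@a/rn>-.1)
    f=least_squares(lambda p:np.linalg.norm(W[s]-p[:2],axis=1)-p[2],[*c0,24]);c0=f.x[:2]
print('rim',f.x,s.sum(),abs(f.fun).mean(),(np.ptp(W[s],0)))
f=least_squares(lambda p:np.linalg.norm(W[s]-p[:2],axis=1)-24,c0);print(f.x)
K=764/280
g=lambda u,v,z:cast(w,40+u/K,80+v/K,z,True)
print('pivot',g(307,378,58),'knobtop',g(152,440,81),'bar kn',g(178,400,55),'corners',g(163,13,6),g(714,2,6),g(207,451,6),'screws',g(181,36,7),g(221,437,7),g(685,26,7),'knob',g(490,57,20))
print('cam',w['world_from_camera'][:3,3])
E
```

```text
[[     0      0    570    510 217525]
 [    67     72    400    393  73175]]
rim [547.28321923 102.75485941  24.12324601] 440 0.15064049047568204 [46.1 37.5]
[547.20685288 102.89303675]
pivot [498.4 104.4  58. ] knobtop [487.1 152.8  81. ] bar kn [488.9 155.6  55. ] corners [619.6 167.5   6. ] [608.5 -30.4   6. ] [442.1 177.8   6. ] screws [610.  159.9   7. ] [449.6 168.7   7. ] [600.3 -20.2   7. ] knob [592.   44.1  20. ]
cam [596.39517748  13.60480892 282.64486382]
```

```bash
python3 - <<'E'
from h import *
w=load('w4');K=764/280
g=lambda u,v,z:cast(w,40+u/K,80+v/K,z,True)
for p in((585,545),(585,385),(495,455),(678,455)):print(p,g(*p,152.6))
print('bottom back',g(585,356,137.6))
for i in range(3): grab('wrist','w5');print(bot.get_state()['tool_pos'])
E
```

```text
(585, 545) [503.   16.6 152.6]
(585, 385) [537.4  15.5 152.6]
(495, 455) [523.7  32.4 152.6]
(678, 455) [522.6  -1.1 152.6]
bottom back [536.8  15.5 137.6]
[519.02826646  14.72981415 147.97326502]
[519.04540026  14.73901183 147.90441533]
[519.06967975  14.80924114 147.86488631]
```

carry_out(
  steps=[
    [[1.4,4.3,0],0],
    [[1.34,4.4,0],0],
    [[0,0,-3],0],
    [[0,0,-3],0],
    [[0,0,-1.3],0],
    [[0,0,0],0],
    [[0,0,0],0],
  ],
)

```text
time: 6.25
tool_pos: [547.1, 82.6, 75.8]
eef_rot: [-1.654, 1.556, 1.484]
force: [-0.9, -0.7, -0.2]
finger_gap: 0.392
```

```bash
python3 - <<'E'
from h import *
w=grab('wrist','w6');s=bot.get_state();print(s['time'],s['tool_pos'],s['finger_gap'],s['force'],w['world_from_camera'][:3,3])
cv2.imwrite('pics/w6b.png',cv2.resize(cv2.convertScaleAbs(w['img'][120:300,120:400,::-1],alpha=1.5),(784,504),interpolation=cv2.INTER_CUBIC))
E
```

```text
6.3 [547.07232222  82.73575357  75.81723513] 0.3918754657671889 [-1.0165997   0.47082689 -0.67192175] [624.26244791  80.97921375 210.2809472 ]
```

View pics/w6b.png

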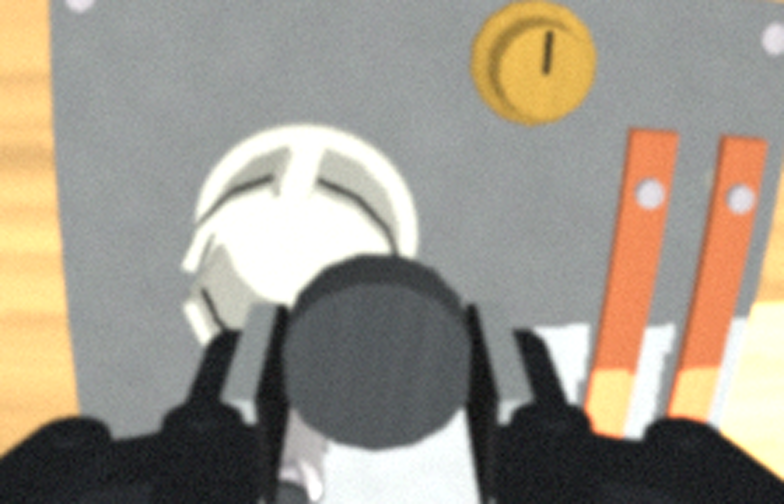

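carry_out(
  steps=[
    [[0,0,0],7],
    [[0,0,0],7],
    [[0,0,0],7],
    [[0,0.9,0],0],
    [[0,0.9,0],0],
    [[0,0,0],0],
    [[0,0,0],0],
  ],
)

```text
time: 7.18
tool_pos: [546.4, 101.0, 74.8]
eef_rot: [-1.552, 1.556, 1.952]
force: [-0.8, -0.1, -1.1]
finger_gap: 0.391
```

```bash
python3 - <<'E'
from h import *
for i in range(2): w=grab('wrist','w7');s=bot.get_state();print(s['time'],s['tool_pos'],s['qpos'],s['finger_gap'],s['force'],w['world_from_camera'].round(2))
cv2.imwrite('pics/w7b.png',cv2.resize(cv2.convertScaleAbs(w['img'][120:300,120:400,::-1],alpha=1.5),(784,504),interpolation=cv2.INTER_CUBIC))
E
```

```text
7.225 [546.40682544 100.8686876   74.77515933] [ 0.02887027  0.41768854 -0.28286647  0.87530104  0.0138885   2.80787049] 0.38895694710137657 [-0.84895005 -0.54617298 -1.43860157] [[ 3.6000e-01 -8.9000e-01 -2.9000e-01  6.1947e+02]
 [-9.3000e-01 -3.4000e-01 -9.0000e-02  1.2731e+02]
 [-2.0000e-02  3.0000e-01 -9.5000e-01  2.0919e+02]
 [ 0.0000e+00  0.0000e+00  0.0000e+00  1.0000e+00]]
7.275 [546.40027135 100.79413448  74.75484067] [ 0.02874006  0.41771618 -0.28288287  0.87531864  0.01387826  2.80772533] 0.3945637605745369 [-0.35356823 -0.8216132   0.18724568] [[ 3.6000e-01 -8.9000e-01 -2.9000e-01  6.1948e+02]
 [-9.3000e-01 -3.4000e-01 -9.0000e-02  1.2716e+02]
 [-2.0000e-02  3.0000e-01 -9.5000e-01  2.0916e+02]
 [ 0.0000e+00  0.0000e+00  0.0000e+00  1.0000e+00]]
```

View pics/w7b.png

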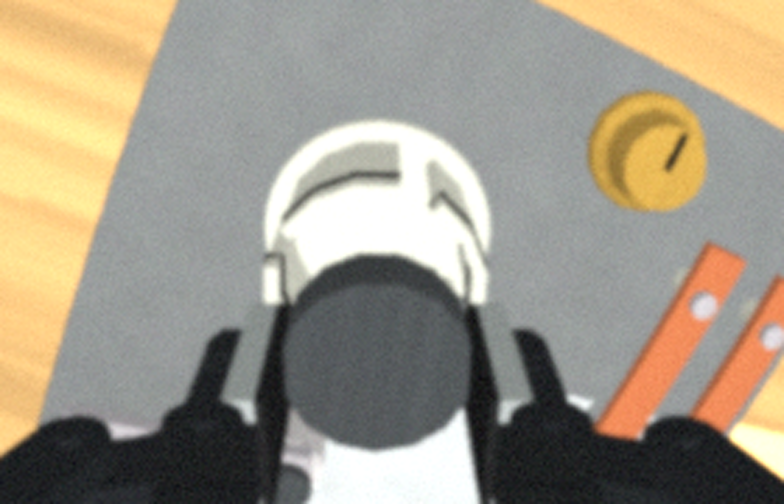

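carry_out(
  steps=[
    [[0.04,0.07,0],0],
    [[0,0,-1],0],
    [[0,0,-0.7],0],
    [[0,0,-0.6],0],
    [[0,0,0],0],
    [[0,0,0],0],
  ],
)

```text
time: 8.02
tool_pos: [546.8, 101.5, 53.1]
eef_rot: [-1.621, 1.557, 1.884]
force: [-10.8, -0.2, 29.5]
finger_gap: 0.39
```

carry_out(
  steps=[
    [[0,0,0.2],0],
    [[0,0,0],0],
  ],
)

```text
time: 8.28
tool_pos: [546.9, 101.5, 53.6]
eef_rot: [-1.568, 1.556, 1.936]
force: [-1.6, 0.4, 4.1]
finger_gap: 0.39
```

```bash
python3 - <<'E'
from h import *
w=grab('wrist','w8');s=bot.get_state();print(s['time'],s['tool_pos'],s['moment'],s['force'],w['world_from_camera'][:3,3])
cv2.imwrite('pics/w8b.png',cv2.resize(cv2.convertScaleAbs(w['img'][150:270,170:340,::-1],alpha=1.8),(794,560),interpolation=cv2.INTER_CUBIC))
E
```

```text
8.325 [546.90130209 101.55958516  53.62415603] [-0.1205281   0.23534755 -0.02265203] [-1.35892451 -0.18583784  6.15444044] [619.91294253 127.87920382 188.04600756]
```

View pics/w8b.png

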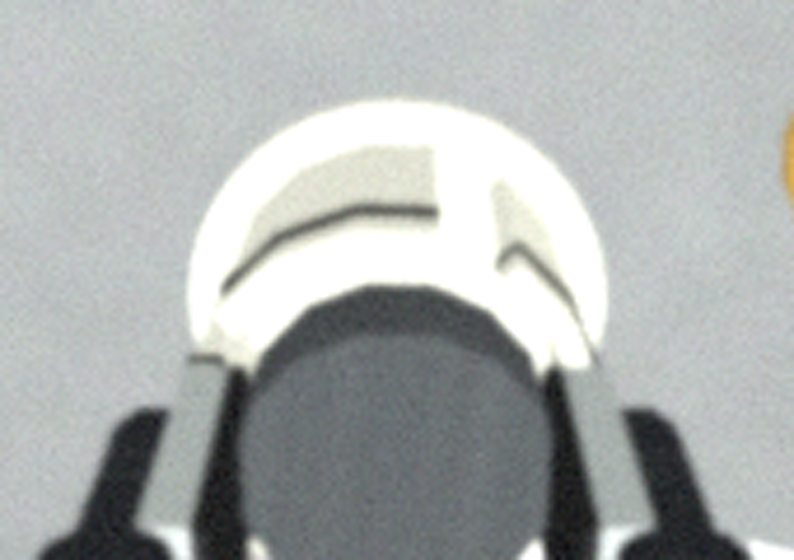

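```bash
python3 - <<'E'
from h import *
w=load('w8');K=794/170;c=np.array([547.2,102.8])
g=lambda u,v,z:cast(w,170+u/K,150+v/K,z,True)
a=np.array([.934,.357])
for n,p,z in(('disc bottom front',(397,285),43),('disc top front',(397,333),58),('flange far',(397,98),9),('tube? far',(397,145),46),('disc L',(240,440),58),('disc R',(553,440),58)):
    q=g(*p,z);r=q[:2]-c;print(n,q,'along',r@a,'lat',r@[-a[1],a[0]])
E
```

```text
disc bottom front [563.1 108.2  43. ] along 16.778399999999984 lat -0.6326999999999858
disc top front [564.  108.3  58. ] along 17.65469999999996 lat -0.8605999999999832
flange far [575.  113.2   9. ] along 29.67799999999996 lat -0.21099999999997804
tube? far [579.4 114.3  46. ] along 34.18029999999994 lat -0.7543999999999746
disc L [546.1 119.4  58. ] along 4.898799999999982 lat 15.897100000000018
disc R [558.2  88.3  58. ] along 5.097500000000001 lat -17.47
```

carry_out(
  steps=[
    [[0.05,0.08,0.05],0],
    [[0,0,0],0],
  ],
)

```text
time: 8.57
tool_pos: [547.3, 102.4, 54.0]
eef_rot: [-1.536, 1.556, 1.969]
force: [0.3, 0.5, -1.3]
finger_gap: 0.391
```

carry_out(
  steps=[
    [[0,0,0],0],
    [[0,0,0],0],
    [[0,0,0],0],
    [[0,0,3],0],
    [[0,0,4],0],
    [[0,0,0],0],
    [[0,0,0],0],
  ],
  fingers=65,
)

```text
time: 9.45
tool_pos: [547.1, 102.3, 123.8]
eef_rot: [-1.539, 1.556, 1.966]
force: [-0.6, -0.1, -0.9]
finger_gap: 0.649
```

```bash
python3 - <<'E'
from h import *
w=grab('wrist','w9');s=bot.get_state();print(s['time'],s['tool_pos'],s['force'],s['finger_gap'],w['world_from_camera'][:3,3])
cv2.imwrite('pics/w9b.png',cv2.resize(cv2.convertScaleAbs(w['img'][120:300,120:400,::-1],alpha=1.8),(784,504),interpolation=cv2.INTER_CUBIC))
E
```

```text
9.5 [546.86302229 102.34443429 123.40453987] [-0.71996689  0.64871376 -0.21838336] 0.6482047117718417 [620.21229558 128.68158389 258.18474896]
```

View pics/w9b.png

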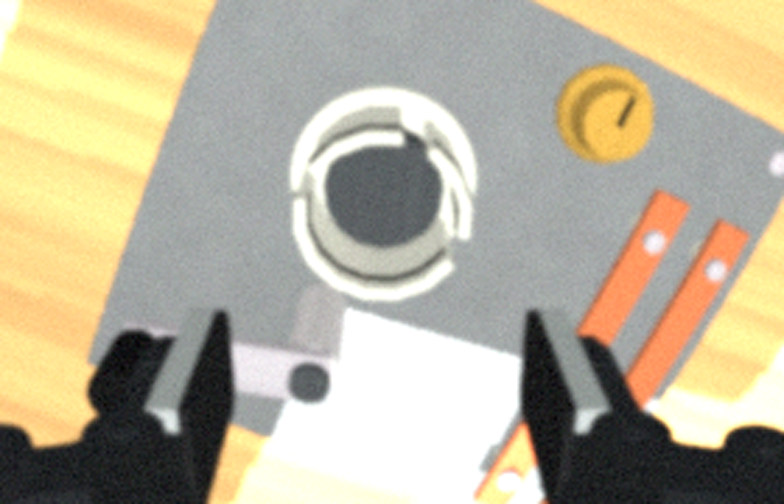

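carry_out(
  steps=[
    [[0.2,-5,0],0],
    [[0.2,-5,0],0],
    [[0.2,-5,0],0],
    [[0.2,-5,0],0],
    [[0.2,-5,-1],0],
    [[0.2,-5.3,-1.5],0],
    [[0,0,0],0],
    [[0,0,0],0],
  ],
)

```text
time: 10.5
tool_pos: [558.8, -200.2, 98.5]
eef_rot: [-1.499, 1.554, 2.006]
force: [-0.0, -0.7, 0.5]
finger_gap: 0.648
```

```bash
python3 - <<'E'
from h import *
d=grab('wrist','w10');s=bot.get_state();print(s['time'],s['tool_pos'],s['qpos'],s['finger_gap'])
T=np.linalg.inv(d['world_from_camera']);o=d['world_from_camera'][:3,3]
q=T[:3,:3]@[559.5,-201,15]+T[:3,3];th=np.arctan2(np.hypot(q[0],q[1]),q[2]);f=d['mtx'][0,0];uv=d['mtx'][:2,2]+f*th*q[:2]/np.hypot(q[0],q[1]);print(uv)
c=seg(d,uv);a=np.array([559.5,-201])-o[:2];a/=np.linalg.norm(a);b=np.array([-a[1],a[0]])
P0=np.array([cast(d,*p,0,True)[:2] for p in c]);P=np.array([cast(d,*p,15,True)[:2] for p in c])
n,fa=(P0@a).min(),(P@a).max();print(fa-n,np.ptp(P@b),a*(n+fa)/2+b*((P@b).max()+(P@b).min())/2)
E
```

```text
10.55 [ 559.07141537 -199.69462194   98.8973611 ] [-0.48492968  0.45996193 -0.13437796  0.9887683   0.00986542  2.29302629] 0.6506035694607122
[258.19050666 195.53181549]
33.31460917848949 34.241656486529905 [ 559.21575428 -201.34521345]
```

carry_out(
  steps=[
    [[0.05,-0.14,-3],0],
    [[0,0,-3],0],
    [[0,0,-1.5],0],
    [[0,0,-1],0],
    [[0,0,0],0],
  ],
)

```text
time: 11.18
tool_pos: [559.9, -201.7, 14.3]
eef_rot: [-1.548, 1.556, 1.957]
force: [-0.6, -0.1, -0.1]
finger_gap: 0.648
```

carry_out(
  steps=[
    [[0,0,0],0],
    [[0,0,0],0],
    [[0,0,0],0],
    [[0,0,0],0],
    [[0,0,0],0],
    [[0,0,0],0],
  ],
  fingers=20,
)

```text
time: 11.92
tool_pos: [560.3, -202.2, 15.5]
eef_rot: [-1.646, 1.557, 1.858]
force: [-1.4, 1.5, 8.7]
finger_gap: 0.385
```

carry_out(
  steps=[
    [[0,0,2],0],
    [[0,0,4],0],
    [[0,0,5],0],
    [[-0.2,5,0],0],
    [[-0.2,5,0],0],
    [[-0.2,5,0],0],
    [[-0.2,5,0],0],
    [[-0.2,4,0],0],
    [[0,0,0],0],
    [[0,0,0],0],
  ],
)

```text
time: 13.18
tool_pos: [550.1, 37.7, 124.7]
eef_rot: [-1.599, 1.556, 1.906]
force: [0.3, 0.0, -0.7]
finger_gap: 0.38
```

```bash
python3 - <<'E'
from h import *
w=grab('wrist','w11');s=bot.get_state();print(s['time'],s['tool_pos'],s['finger_gap'],s['force'])
z=s['tool_pos'][2]-14+15
# disc top: grey region row profile along the tool's symmetry column
u0=120+378/2.8
col=w['img'][:, int(u0)-2:int(u0)+3].mean(1);print([(v,col[v].astype(int).tolist()) for v in range(205,290,2)])
E
```

```text
13.225 [550.06616759  37.2777727  124.57622536] 0.3852816108053625 [ 0.63363451 -0.67106003 -1.16591209]
[(205, [98, 101, 100]), (207, [94, 96, 96]), (209, [65, 68, 69]), (211, [36, 39, 39]), (213, [36, 38, 39]), (215, [36, 38, 38]), (217, [37, 40, 40]), (219, [41, 44, 45]), (221, [52, 55, 57]), (223, [53, 55, 57]), (225, [54, 56, 57]), (227, [55, 57, 59]), (229, [56, 58, 59]), (231, [54, 57, 59]), (233, [55, 57, 59]), (235, [54, 57, 59]), (237, [54, 57, 59]), (239, [53, 56, 57]), (241, [54, 58, 59]), (243, [54, 57, 58]), (245, [55, 57, 59]), (247, [55, 58, 58]), (249, [50, 53, 54]), (251, [53, 56, 57]), (253, [54, 57, 57]), (255, [54, 57, 58]), (257, [55, 57, 59]), (259, [55, 58, 59]), (261, [55, 56, 60]), (263, [53, 56, 56]), (265, [52, 55, 57]), (267, [53, 57, 59]), (269, [55, 59, 60]), (271, [57, 59, 61]), (273, [56, 59, 61]), (275, [55, 58, 59]), (277, [90, 87, 83]), (279, [144, 124, 114]), (281, [172, 137, 119]), (283, [191, 136, 108]), (285, [213, 143, 101]), (287, [228, 147, 98]), (289, [236, 153, 100])]
```

```bash
python3 - <<'E'
from h import *
w=load('w11');R=np.array([[.36,.93],[-.93,.36]])
for v,z in((209.2,109.3),(219.8,124.3),(277.7,124.3)):print(cast(w,255,v,z,True))
# lateral edges on a row through widest part
r=w['img'][246:252].mean(0).mean(1);print([(u,int(r[u])) for u in range(212,300)])
E
```

```text
[565.5  44.  109.3]
[565.9  44.  124.3]
[533.2  31.5 124.3]
[(212, 89), (213, 81), (214, 66), (215, 44), (216, 26), (217, 18), (218, 16), (219, 16), (220, 15), (221, 19), (222, 26), (223, 40), (224, 50), (225, 56), (226, 54), (227, 57), (228, 57), (229, 56), (230, 56), (231, 56), (232, 57), (233, 55), (234, 55), (235, 56), (236, 56), (237, 56), (238, 57), (239, 58), (240, 57), (241, 58), (242, 57), (243, 58), (244, 56), (245, 56), (246, 54), (247, 56), (248, 56), (249, 55), (250, 56), (251, 56), (252, 56), (253, 56), (254, 56), (255, 55), (256, 56), (257, 55), (258, 55), (259, 57), (260, 56), (261, 57), (262, 57), (263, 56), (264, 56), (265, 57), (266, 58), (267, 57), (268, 56), (269, 55), (270, 55), (271, 56), (272, 58), (273, 56), (274, 57), (275, 58), (276, 58), (277, 58), (278, 58), (279, 58), (280, 58), (281, 57), (282, 56), (283, 57), (284, 54), (285, 45), (286, 30), (287, 20), (288, 15), (289, 15), (290, 15), (291, 16), (292, 17), (293, 34), (294, 57), (295, 76), (296, 88), (297, 88), (298, 89), (299, 87)]
```

carry_out(
  steps=[
    [[-0.1,3.2,0],0],
    [[-0.12,3.27,0],0],
    [[0,0,-3],0],
    [[0,0,-2.5],0],
    [[0,0,0],0],
    [[0,0,0],0],
  ],
)

```text
time: 13.98
tool_pos: [548.2, 102.0, 70.2]
eef_rot: [-1.613, 1.556, 1.891]
force: [-0.2, 0.7, -1.4]
finger_gap: 0.383
```

```bash
python3 - <<'E'
from h import *
for i in range(3): w=grab('wrist','w12');s=bot.get_state();print(s['time'],s['tool_pos'],s['qpos'][5],s['finger_gap'],s['force'])
z=s['tool_pos'][2]-.3
r=w['img'][:,253:258].mean((1,2));print([(v,int(r[v])) for v in range(196,226)],[(v,int(r[v])) for v in range(270,284)])
E
```

```text
14.025 [548.41174279 102.16465409  70.38171826] 2.810415607566463 0.3816246958856102 [ 0.38411108 -0.0150719  -1.02005383]
14.075 [548.36781204 102.30955233  70.37145313] 2.8104732903933134 0.3871115212098864 [ 0.25995105  0.34912764 -0.89342106]
14.125 [548.2869071  102.39720119  70.26481088] 2.8104959551403588 0.38352104831660666 [-0.37549401  0.06610087 -1.93417919]
[(196, 170), (197, 144), (198, 104), (199, 72), (200, 62), (201, 60), (202, 60), (203, 60), (204, 60), (205, 62), (206, 61), (207, 58), (208, 55), (209, 48), (210, 45), (211, 41), (212, 40), (213, 40), (214, 41), (215, 41), (216, 40), (217, 42), (218, 42), (219, 48), (220, 54), (221, 60), (222, 61), (223, 60), (224, 59), (225, 60)] [(270, 62), (271, 61), (272, 63), (273, 62), (274, 61), (275, 65), (276, 79), (277, 115), (278, 149), (279, 167), (280, 171), (281, 171), (282, 172), (283, 173)]
```

carry_out(
  steps=[
    [[-0.04,-0.02,-0.5],0],
    [[0,0,-0.5],0],
    [[0,0,-0.5],0],
    [[0,0,0],0],
    [[0,0,0],0],
  ],
)

```text
time: 14.75
tool_pos: [547.2, 102.5, 54.1]
eef_rot: [-1.539, 1.556, 1.966]
force: [-0.3, -0.4, -0.9]
finger_gap: 0.387
```

carry_out(
  steps=[
    [[0,0,0],0],
    [[0,0,0],0],
    [[0,0,0],0],
    [[0,0,3],0],
    [[0,0,4],0],
    [[0,0,0],0],
    [[0,0,0],0],
  ],
  fingers=65,
)

```text
time: 15.62
tool_pos: [547.0, 102.5, 123.8]
eef_rot: [-1.542, 1.556, 1.963]
force: [-0.1, 0.3, 0.4]
finger_gap: 0.651
```

```bash
python3 - <<'E'
from h import *
w=grab('wrist','w13');s=bot.get_state();print(s['time'],s['tool_pos'],s['qpos'],s['force'])
k=6;x0,y0=215,130;im=w['img'][y0:225,x0:300].astype(np.float32)
q=cv2.resize(im.max(2),None,fx=k,fy=k,interpolation=cv2.INTER_CUBIC)
for th in(60,75,90):
  m=(q<th).astype(np.uint8)
  m=cv2.morphologyEx(m,cv2.MORPH_OPEN,np.ones((25,25),np.uint8))
  cs,_=cv2.findContours(m,0,cv2.CHAIN_APPROX_NONE)
  for c in cs:
    if cv2.contourArea(c)<4000: continue
    p=(c[:,0]+.5)/k-.5+[x0,y0];e=cv2.fitEllipse(p.astype(np.float32))
    P=np.array([cast(w,*a,40,True)[:2] for a in p]);(cx,cy),r=cv2.minEnclosingCircle(P.astype(np.float32));print(th,len(c),e,'z40',cx,cy,r,np.ptp(P,0))
cv2.imwrite('pics/w13b.png',cv2.resize(cv2.convertScaleAbs(w['img'][120:300,120:400,::-1],alpha=1.8),(784,504),interpolation=cv2.INTER_CUBIC))
E
```

```text
15.675 [546.78114629 102.4158304  123.44783458] [ 0.03165576  0.37878435 -0.19964769  0.99851292  0.01390545  2.81022552] [-0.01769165  0.60871175 -0.38343898]
60 1347 ((256.1778259277344, 191.6884002685547), (39.03092575073242, 44.9580192565918), 28.059900283813477) z40 550.0220336914062 102.25997161865234 20.323606491088867 [40.6 33.7]
75 889 ((255.86085510253906, 193.90821838378906), (43.02116394042969, 50.51154708862305), 21.61220359802246) z40 548.6160888671875 102.41559600830078 22.38994789123535 [44.7 34.9]
90 912 ((255.82220458984375, 194.76002502441406), (44.412506103515625, 53.09392166137695), 18.03304672241211) z40 548.5117797851562 102.1703872680664 22.78867530822754 [45.5 35.7]
```

View pics/w13b.png

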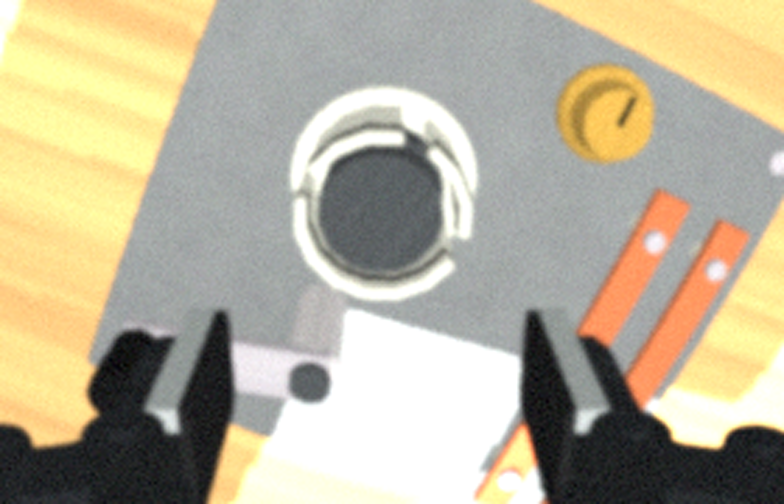

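carry_out(
  steps=[
    [[-3.1,1.4,0],0],
    [[-3.1,1.4,0],0],
    [[-3,1.45,0],0],
    [[0,0,0],0],
    [[0,0,0],0],
    [[0,0,0],0],
  ],
  fingers=0,
)

```text
time: 16.42
tool_pos: [456.0, 144.6, 124.0]
eef_rot: [-1.547, 1.556, 1.957]
force: [-0.1, -0.5, -0.3]
finger_gap: 0.003
```

```bash
python3 - <<'E'
from h import *
w=load('w13');K=2.8
for p in((319,208),(443,208),(381,145),(381,270)):print(cast(w,120+p[0]/K,120+p[1]/K,40,True),cast(w,120+p[0]/K,120+p[1]/K,32,True))
w=grab('wrist','w14');t=grab('top','t14');s=bot.get_state();print(s['time'],s['tool_pos'],s['qpos'],s['finger_gap'])
# black knob / dark blobs in wrist picture
m=(w['img'].max(2)<45).astype(np.uint8);n,_,st,c=cv2.connectedComponentsWithStats(m)
for i in range(1,n):
    if st[i,4]>80:print(st[i],c[i].round(1),cast(w,*c[i],75,True))
E
```

```text
[541.8 119.5  40. ] [539.  119.1  32. ]
[554.3  87.3  40. ] [551.9  85.8  32. ]
[565.  109.9  40. ] [562.9 109.2  32. ]
[530.5  96.7  40. ] [527.3  95.5  32. ]
16.525 [455.77366635 144.63818715 123.99689808] [ 0.12822383  0.2541122  -0.39061816  0.92993349  0.01430592  2.90737596] 0.0017121255936862962
[247 149  24  31 569] [258.8 164.3] [487.9 155.2  75. ]
[   59   229   391   155 35156] [254.4 331.1] [352.8 106.7  75. ]
```

carry_out(
  steps=[
    [[0,0,-2.7],0],
    [[0,0,-2.7],0],
    [[0,0,0],0],
  ],
)

```text
time: 16.9
tool_pos: [454.4, 144.6, 69.0]
eef_rot: [-1.367, 1.555, 2.137]
force: [0.2, 0.0, 0.6]
finger_gap: -0.004
```

carry_out(
  steps=[
    [[1.15,0.94,0],0],
    [[1.35,0.62,0],0],
    [[1.47,0.25,0],0],
    [[1.48,-0.15,0],0],
    [[1.4,-0.52,0],0],
    [[1.21,-0.86,0],0],
    [[0.66,-0.74,0],0],
    [[0.39,-0.58,0],0],
    [[0,0,0],0],
  ],
)

```text
time: 18.02
tool_pos: [546.5, 134.0, 70.3]
eef_rot: [-1.562, 1.556, 1.942]
force: [-0.6, 1.1, 0.4]
finger_gap: 0.002
```

```bash
cat > k.py <<'E'
from h import *
import sys
w=grab('wrist',sys.argv[1]);s=bot.get_state();print(s['time'],s['tool_pos'],s['qpos'].round(2),s['force'])
m=(w['img'].max(2)<45).astype(np.uint8);n,_,st,c=cv2.connectedComponentsWithStats(m)
for i in range(1,n):
    if st[i,4]>60:print(st[i],c[i].round(1),cast(w,*c[i],75,True))
E
python3 k.py w15
```

```text
18.075 [546.25771396 134.32977435  70.30986531] [ 0.09  0.43 -0.27  0.87  0.01  2.87] [-0.26725094 -0.27170653 -0.12059249]
[   59   229   393   155 35347] [255.6 328.2] [497.5 115.2  75. ]
```

carry_out(
  steps=[
    [[0,-0.4,0],0],
    [[0,-0.4,0],0],
    [[0,0,0],0],
  ],
)

```text
time: 18.45
tool_pos: [546.3, 126.3, 70.3]
eef_rot: [-1.559, 1.556, 1.945]
force: [-0.2, -0.3, -0.3]
finger_gap: 0.0
```

```bash
python3 - <<'E'
from h import *
t=grab('top','t16');im=t['img'];s=bot.get_state();print(s['force'])
for n,p in(('closed knob',(547.2,102.8,81)),('pivot',(497.3,105.5,58)),('open knob',(487.9,155,81))):
    print(n,proj(t,p),im[tuple(proj(t,p)[::-1].astype(int))])
E
```

```text
[ 0.79622322 -0.5540749   0.20172327]
closed knob [145.8 178. ] [39 38 38]
pivot [147.2 203.3] [65 65 66]
open knob [120.1 207.8] [130 106  72]
```

carry_out(
  steps=[
    [[0,-0.2,0],0],
    [[0,-0.2,0],0],
    [[0,0,0],0],
  ],
)

```text
time: 18.88
tool_pos: [546.4, 124.1, 70.4]
eef_rot: [-1.651, 1.553, 1.855]
force: [1.1, 13.0, -1.0]
finger_gap: -0.0
```

carry_out(
  steps=[
    [[0,-0.15,0],0],
    [[0,-0.15,0],0],
    [[0,0,0],0],
  ],
)

```text
time: 19.25
tool_pos: [546.6, 123.1, 70.5]
eef_rot: [-1.724, 1.548, 1.783]
force: [1.3, 29.7, -1.0]
finger_gap: -0.0
```

carry_out(
  steps=[
    [[0,1.5,0],0],
    [[0,2,0],0],
    [[0,0,4],0],
    [[0,0,4],0],
    [[-4,-1,0],0],
    [[-4,-1,0],0],
    [[0,0,0],0],
    [[0,0,0],0],
  ],
)

```text
time: 20.25
tool_pos: [466.9, 135.0, 150.5]
eef_rot: [-1.619, 1.556, 1.886]
force: [0.5, 0.5, 0.6]
finger_gap: -0.0
```

```bash
python3 k.py w17; python3 - <<'E'
from h import *
w=load('w17');T=np.linalg.inv(w['world_from_camera'])
def pf(p):
    q=T[:3,:3]@np.array(p)+T[:3,3];r=np.hypot(q[0],q[1]);return w['mtx'][:2,2]+w['mtx'][0,0]*np.arctan2(r,q[2])*q[:2]/r
print('expected closed knob px',pf([547.2,102.8,75]),pf([547.2,102.8,81]),'pivot',pf([497.3,105.5,58]))
a,b=load('t0')['img'],grab('top','t17')['img']
h=lambda im:cv2.cvtColor(im,cv2.COLOR_RGB2HSV)
for im in(a,b):
    m=((h(im)[...,0]<6)|(h(im)[...,0]>174))&(h(im)[...,1]>150)&(h(im)[...,2]>60);m[:,:330]=0
    print('fuse',np.argwhere(m).mean(0),m.sum())
    m=((h(im)[...,1]<95)&(h(im)[...,2]<110)).astype(np.uint8);m[:, :300]=0;m[:130]=0;m[150:]=0;m[:,322:]=0
    print('thin',np.argwhere(m).mean(0),m.sum())
E
```

```text
20.3 [467.15998013 134.97394125 150.37100291] [ 0.11  0.25 -0.32  1.    0.01  2.88] [ 0.64051593  0.01746056 -0.88410858]
[324 104  27  24 479] [336.9 115.1] [547.5 104.2  75. ]
[   59   229   391   155 35096] [254.9 331. ] [338.8  87.3  75. ]
expected closed knob px [338.49555506 116.25794803] [340.70478414 116.92766858] pivot [305.0476211 171.236503 ]
fuse [204.16666667 394.453125  ] 192
thin [139.98369565 310.52173913] 184
fuse [203.9        394.64736842] 190
thin [139.92261905 310.68452381] 168
```

```bash
python3 -c "
from bench import bot
print(bot.sign_off())"
```

```text
the job is handed in; nothing more can be done
None
```

I put both thick ferrite discs in the coil former, swung the turnbutton shut against its stop and handed the job in. No verdict is reported; the robot's clock stood at about 20 s of the 70 s.

- **Stack:** Before the turnbutton was closed, the wrist picture showed the upper disc lying flat. Its top, taken at line height, was centred within about 1 mm of the tube axis and measured 34.5 to 37 mm across. I did not measure the height of the stack directly, and I did not look at the discs again after closing the turnbutton.
- **Turnbutton:** The push ended against the stop at about 30 N. With the arm backed off, the grip was 1 to 2 mm from the tube axis, about 0.03 rad from closed.
- **Left alone:** The thin disc (the one farthest out in x) and the fuse holder were within 0.3 pixel of their starting places in the top view. That is less than 1 mm.
- **Troubles on the way:**
  - The last joint reached its limit on the way to the former, so I turned the tool 21°.
  - The first disc was gripped too low, so the fingertips touched the rim at about 30 N. I lifted about 1 mm and released it there. The second disc, gripped higher, went in with no contact.

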